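# Brake the sample trolley, seat its tray, release the brake

### The arm

A 6-joint arm with a two-finger parallel gripper is mounted at the origin on the work surface. World frame = base frame: x ahead of the robot, y to its left, z up, the work surface at z = 0. Lengths are in mm, angles in degrees, forces in N, time in s.
With the tool pointing down it reaches from about 300 to 875 mm from the base axis. Payload 6.4 kg.
Tool frame: the origin (TCP) lies on the centre line of the jaws, within the pads' length; the fingertips stand arm.nose_length ahead of it and the grasp point (between the pads) lies 5 mm behind it (arm.nose_length is the distance from the TCP to the fingertips, in mm); z points along the fingers, y is the line along which they close (so a half turn about z gives the same grasp; the last joint's range is limited). The gripper opens to 88 mm and grips with 3 to 60 N. Pads are 18 mm wide; open, the fingers measure 123 mm over their backs; the gripper's body (75 mm by 187 mm) begins 45 mm behind the grasp point.
Start: joints at [54.127, 10.359, 92.074, -0, 77.567, -11.82], TCP at [234.348, 525.093, 252.714] pointing down, gripper open.
Joint ranges: [-171.53, 171.53], [-51.25, 118.39], [17.06, 147.69], [-65.23, 245.23], [0, 150.52], [-178.68, 178.68]. Speed limits (degrees/s): [147.25, 147.25, 172.46, 180, 180, 180].

### API

Orientations are given as [roll, pitch, yaw] about the fixed x, y, z axes, in that order (R = Rz(yaw) Ry(pitch) Rx(roll)).
In Python, from rig import get_obs, viewer, workorder, arm gives the robot as it stands.
- The arm moves only by the tool play_rows, never from a script. Its argument "rows" is a list of rows, each a list of 3 entries, a list of its own where there are three numbers: the shift along the tool's x, y, z in mm, then the turn about the tool's z in rad, then the opening, from 0 (shut) to 1 (fully open). A call has exactly 8 rows; each row shifts and turns the commanded pose from where the row before left it, along the tool's axes as they then stand; what a row does not reach is not made up. A row lasts 1/10 s, in which the tool goes at most 50 mm and 8.59 degrees, less where a joint would pass 70% of its speed; a pose out of reach is approached as far as the arm can. A call with a gripper value outside its range is refused whole. The fingers move at their own pace and stop on an object; "grip_force" is the grip in N (left out, the last holds). Time passes only in rows, so rows that do not move let the fingers close, or fill a call up. It gives the time, the measured TCP pose, the force, the opening and the grip force at its end, in the units of the state.
- get_obs(): the state, without advancing time (a new reading comes with each control period).
- viewer.snapshot(name): name is "scene" or "top" or "wrist"; returns a dict with "color" (384x512x3 uint8, red, green, blue), "K" (3x3 intrinsics, pixels), "R" (3x3) and "t" (3): a world point X has camera coordinates R X + t. Camera axes: x right, y down, z forward; pixel columns grow to the right and rows downward; lengths in mm; the calibration is good to about 2 mm. A picture is of the moment at which its call begins. There is no depth.
- workorder.close_job(): hands the job in; it is judged then, once.
The state is a dict: "clock": time; "joints": joint angles; "qd": joint speeds; "joint_efforts": joint torques, N m; "ee_pos": TCP position; "orientation": TCP orientation; "force": force on the tool from outside, world axes, zero at the start; "ft_torque": the same for the moment, N m; "gripper_width": finger opening in mm; "finger_force": force on a finger pad.
Only numpy, scipy, OpenCV 4.12 (cv2) and the standard library are available. Lean on these libraries where they do the work, as an engineer would, in place of code of your own. Each camera call takes 0.05 s, during which the arm holds its last target. There are 200 camera calls.

### The job

Kick the little sample trolley's brake pedal down so that it locks, without stamping on it; then slide the tray of sample cups along the deck until it is fully home and has pushed the sprung pin of the end stop right in, gently enough that the braked trolley does not roll. Then flick the pedal all the way up again to release the brake, leaving the trolley standing where it was, and do not disturb the jar, the beaker and the tip box.

Things in the scene. Friction and masses are not known exactly. Their poses are not given: they have to be found in the camera images.
- deck (a point): Centre of the top of the flat steel deck (160 x 300 mm, 70 mm above the bench) of a low trolley on a fixed rail bed. y: along the deck, the way the trolley rolls and the tray slides home (+y towards the end stop); x: across, to the brake pedal's side; z up. Brake off, it rolls at 1.5 N; locked, it slips at about 15 N or more.
- hinge (a point): Pivot of the brake lever, on the trolley's +x side between two dark cheeks; fixed in the trolley, 100 mm from the deck's centre line, 78 mm above the bench. The hinge line runs along the deck's y.
- pedal (a point): Centre of the grey pedal pad at the lever's outer end: 32 mm long (outwards), 36 mm wide (along the deck's y), 10 mm thick, 90 mm from the hinge line. The lever is 18 mm wide, 8 mm thick. The space round the pad is free: it can be pushed from above or pinched across its 36 mm width.
- brake (a joint): Lever angle, rad. 0 = up (released), lever 0.6 rad above level; grows as the pedal goes down. An over-centre spring holds it up below 0.5 (7 N at the pedal to start) and beyond 0.5 snaps it down until the foot bites, locked, somewhere in 0.7 to 1.0 (unknown, differs each time). Lifting takes about 6 N until 0.5, then it springs up to 0.
- foot: Round rubber brake foot, 24 mm in diameter, under the lever's cheeks; the lever drives it straight down on the black strip of the rail bed with 4.5 times the pedal's force. Origin at the centre of its underside. It bites with 20 to 35 N by itself; a pedal pressed with more than about 25 N overloads it.
- push_plate (a point): Middle of the outer (-y) face of the white upright push plate at the tray's -y end, 115 mm above the bench. Plate: 70 mm wide (x), 6 mm thick (y), from 76 to 138 mm above the bench. The lidded cups behind it end at 124 mm. Axes as the deck's.
- tray_slide (a joint): How far the white tray (116 x 150 mm) has slid to the deck's +y from its rearmost place, m. About 4 N of friction; it stays where left. It meets the end stop's pin somewhere between 0.030 and 0.085 (the stop is set differently each time, its place is not given): find it by feel.
- pin (a joint): How far the rubber-tipped sprung pin (20 mm in diameter, 88 mm above the bench, on the steel end stop at the deck's +y end) has been pressed in by the tray, m. 0 = out, 0.008 = fully in against a hard stop. It resists with 0.5 N at first and 3 N when in, so the tray's friction keeps it in.
- jar_mid (a point): Centre of a capped jar, 64 mm in diameter, 85 mm tall, standing on the bench; leave it alone.
- beaker_mid (a point): Centre of a small glass beaker, 60 mm in diameter, 75 mm tall, standing on the bench; leave it alone.
- tip_box_mid (a point): Centre of a pipette-tip box, 87 x 122 mm, 61 mm tall, standing on the bench; leave it alone.

How it is judged:
By the outcome, as a careful person would: the job done as asked, in the order asked, and still so for the second after the job is handed in, with the robot touching nothing.
It also fails if it takes over 72 s, if anything falls off the work surface, if the arm or the gripper's body presses on something with over 40 N, if the wrist force passes 120 N, or if a joint passes its speed limit or range.

## Working session

There is one attempt and no reset: what is moved stays moved. The work goes in short steps, Python scripts to look and compute and a tool call to move; the robot and the scene stay as the last step left them, time stands still between calls to the robot, and variables do not carry over. Pictures are saved under pics/ and viewed, at most 10 in all, crops included, and the job is handed in when it is done.

Besides the shell and the picture viewer there is one more tool, called after "Request:" by a JSON object that holds its "name" and its "arguments". play_rows: Moves the arm, as the interface text tells. Its arguments: {"type":"object","properties":{"rows":{"type":"array","items":{"type":"array"}},"grip_force":{"type":"number"}},"required":["rows"]}

```bash
mkdir -p pics; ls; cat > h.py <<'E'
import numpy as np,cv2
from rig import get_obs,viewer,workorder,arm
def snap(n,f):
    s=viewer.snapshot(n); cv2.imwrite('pics/'+f,s['color'][:,:,::-1]); np.savez('pics/'+f[:-4]+'.npz',**{k:np.array(v) for k,v in s.items()}); return s
def load(f): return np.load('pics/'+f+'.npz')
def ray(s,u,v,z):
    K,R,t=s['K'],s['R'],np.array(s['t']).ravel()
    c=-R.T@t; d=R.T@np.linalg.inv(K)@np.array([u,v,1.]); return c+d*(z-c[2])/d[2]
def proj(s,X):
    p=s['K']@(s['R']@np.array(X,float)+np.array(s['t']).ravel()); return p[:2]/p[2]
E
python3 - <<'E'
from h import *
a=snap('scene','s1.png');b=snap('top','t1.png')
cv2.imwrite('pics/both.png',cv2.resize(np.hstack([a['color'],b['color']])[:,:,::-1],(800,300)))
o=get_obs();print(o,arm.nose_length)
for s in(a,b):print(-s['R'].T@np.array(s['t']).ravel(),s['R'],s['K'])
E
```

```text
pics
{'clock': 0.1, 'joints': array([ 5.41284462e+01,  1.03979877e+01,  9.21245746e+01, -1.18840786e-03,
        7.75669288e+01, -1.18200452e+01]), 'qd': array([ 0.02813652,  0.00149963, -0.0789864 ,  0.07687554, -0.0814016 ,
       -0.03957675]), 'joint_efforts': array([ 5.30508551e-04, -4.34822917e+01, -3.42696297e+01,  7.04967929e-02,
        3.40647670e-02, -6.57660303e-05]), 'ee_pos': array([234.06545331, 524.71081488, 251.9081707 ]), 'orientation': array([-1.79912169e+02, -1.71956925e-02,  1.55948735e+02]), 'force': array([-0.10671142,  0.50912442,  0.35126182]), 'ft_torque': array([-0.01676445, -0.05224254, -0.00511162]), 'finger_force': 0.0, 'gripper_width': 88.40540689928335} 14.0
[1184.31982015  436.2666109   941.55359442] [[-0.66228255  0.74919042 -0.00977425]
 [ 0.55451785  0.48133601 -0.67884136]
 [-0.50387675 -0.45500478 -0.73421991]] [[367.63591399   0.         257.96661593]
 [  0.         367.63591399 199.58768145]
 [  0.           0.           1.        ]]
[ 363.7769745   -85.38598186 1283.13161282] [[ 0.01656951 -0.9998532   0.00436321]
 [-0.98223508 -0.01709304 -0.18687452]
 [ 0.18692166 -0.00118927 -0.9823741 ]] [[386.78719938   0.         258.69007943]
 [  0.         386.78719938 194.64792467]
 [  0.           0.           1.        ]]
```

View pics/t1.png

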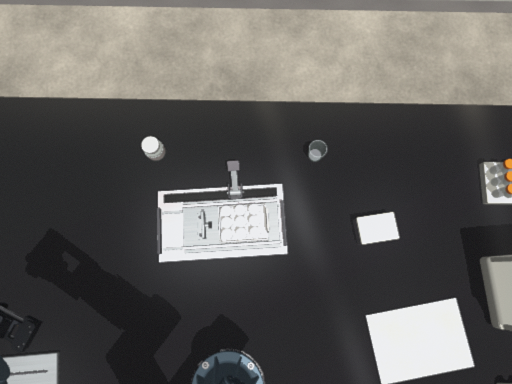

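View pics/s1.png

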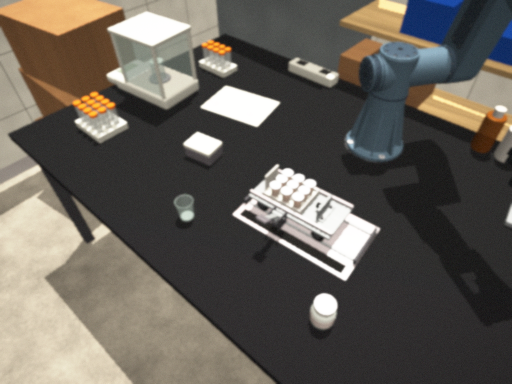

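The top view shows the trolley at columns 160-285, rows 185-262, with the pedal at (233,166). The end stop is near column 205, the cups at 220-265 and the push plate near column 267. I'll zoom in.

```bash
python3 - <<'E'
import cv2
a=cv2.imread('pics/t1.png')[150:270,150:300]; cv2.imwrite('pics/tz.png',cv2.resize(a,None,fx=5,fy=5,interpolation=cv2.INTER_CUBIC)[:600])
a=cv2.imread('pics/s1.png')[155:275,225:385]; cv2.imwrite('pics/sz.png',cv2.resize(a,None,fx=5,fy=5,interpolation=cv2.INTER_CUBIC))
E
```

```text
(no output)
```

View pics/tz.png

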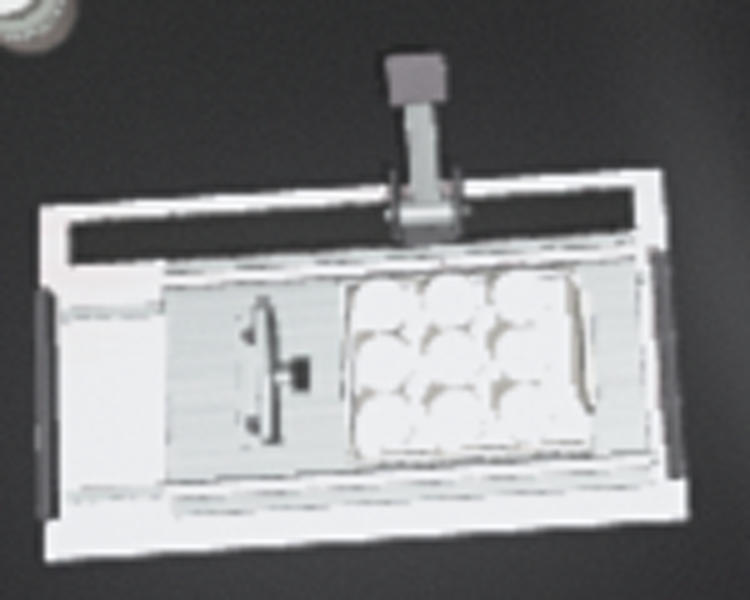

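View pics/sz.png

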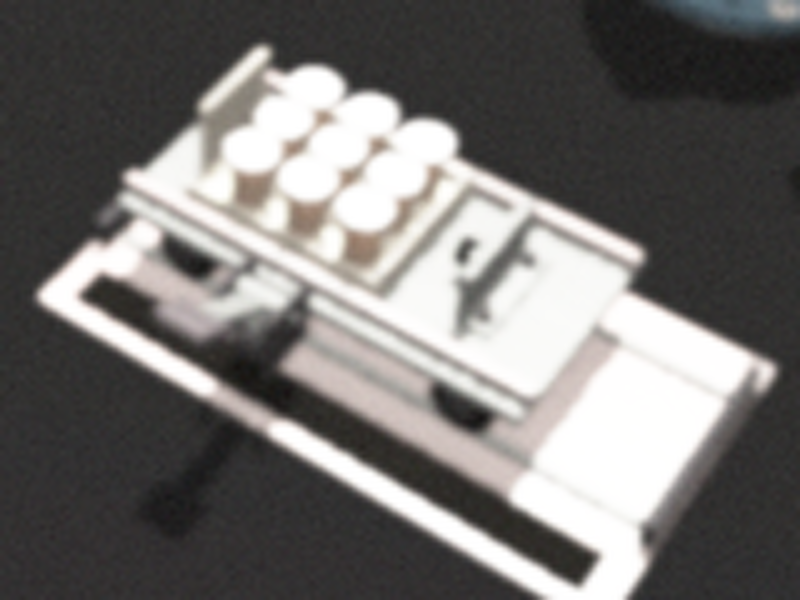

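The zooms show the pedal pad centre at about top pixel (233.2,165.8). The plate's top edge runs from (265,205) to (268,232), and the deck's right end is near zoom column 645. In the scene view the plate's top edge runs from zoom (200,105) to (268,48).

```bash
python3 - <<'E'
from h import *
t=load('t1');s=load('s1')
T=lambda u,v,z:ray(t,150+u/5,150+v/5,z).round(1)
S=lambda u,v,z:ray(s,225+u/5,155+v/5,z).round(1)
print('pad',[T(*p,132) for p in[(385,58),(445,55),(445,100),(388,105),(416,79)]])
print('padS',S(205,312,129))
print('hinge',T(425,212,78))
print('deck corners',[T(*p,72) for p in[(165,268),(640,240),(650,455),(168,482)]])
print('plate T',T(570,275,138),T(588,410,138))
print('plate S',S(200,105,138),S(268,48,138))
print('tray +y edge',T(343,290,76),T(350,460,76))
print('pin tip',T(310,372,88))
print('jar',ray(t,150,145,85).round(),'beaker',ray(t,317,148,75).round(),'tip',ray(t,377,228,61).round())
E
```

```text
pad [array([684.7,  12.5, 132. ]), array([687.2, -24.4, 132. ]), array([658.7, -25.1, 132. ]), array([654.9,   9.7, 132. ]), array([671.7,  -7. , 132. ])]
padS [663.9  -3.5 129. ]
hinge [599.  -11.5  78. ]
deck corners [array([561.2, 152.6,  72. ]), array([ 584.4, -148.5,   72. ]), array([ 448.3, -155.7,   72. ]), array([426.6, 143.6,  72. ])]
plate T [ 550.3 -103.2  138. ] [ 469.6 -115.   138. ]
plate S [ 542.1 -112.2  138. ] [ 472.3 -113.8  138. ]
tray +y edge [548.4  38.9  76. ] [441.8  30.7  76. ]
pin tip [494.8  56.3  88. ]
jar [749. 267.  85.] beaker [ 752. -274.   75.] tip [ 495. -463.   61.]
```

Checks: deck yaw is about +4.4°, and the deck centre is about (500,-2). The pad sits about 74 mm beyond the hinge, as it should at 0.6 rad. The plate is at about (509,-112), and the gap from tray to pin is about 20 mm. Next I turn the tool so its y lies along the deck's y, shut the fingers and go over.

Request:
{"name": "play_rows", "arguments": {"rows": [[[0, 0, 0], -0.124, 0.5], [[0, 0, 0], -0.124, 0], [[0, 0, 0], -0.124, 0], [[0, 0, 0], -0.124, 0], [[-28, -40, 0], 0, 0], [[-28, -40, 0], 0, 0], [[-28, -40, 0], 0, 0], [[-28, -40, 0], 0, 0]], "grip_force": 10}}

```text
clock: 0.9
ee_pos: [358.7, 372.5, 252.4]
orientation: [-180.0, -0.0, -175.6]
force: [0.8, 0.3, -0.0]
gripper_width: 26.5
finger_force: 0.0
```

Request:
{"name": "play_rows", "arguments": {"rows": [[[-28, -40, 0], 0, 0], [[-28, -40, 0], 0, 0], [[-28, -40, 0], 0, 0], [[-28, -40, 0], 0, 0], [[-28, -40, 0], 0, 0], [[-28, -40, 0], 0, 0], [[-28, -40, 0], 0, 0], [[-28, -40, 0], 0, 0]]}}

```text
clock: 1.7
ee_pos: [606.7, 70.3, 252.3]
orientation: [180.0, -0.0, -175.6]
force: [-0.8, 0.9, 0.8]
gripper_width: 0.3
finger_force: 0.0
```

```bash
python3 - <<'E'
from h import *
a=snap('wrist','w1.png');o=get_obs();print(o['ee_pos'],o['orientation'],o['force'],o['clock'],o['gripper_width'])
print(-a['R'].T@np.array(a['t']).ravel(),a['R'])
E
```

```text
[610.57771301  64.02259198 252.11956785] [-1.79791617e+02  1.18167799e-01 -1.75897382e+02] [-0.61132937 -3.81569167  1.21493959] 1.75 0.5913858554377737
[541.00638139  65.79494207 384.66689401] [[-7.60369755e-02  9.97104679e-01 -7.98909528e-04]
 [ 9.63358635e-01  7.36702153e-02  2.57900834e-01]
 [ 2.57212984e-01  1.88403630e-02 -9.66171062e-01]]
```

View pics/w1.png

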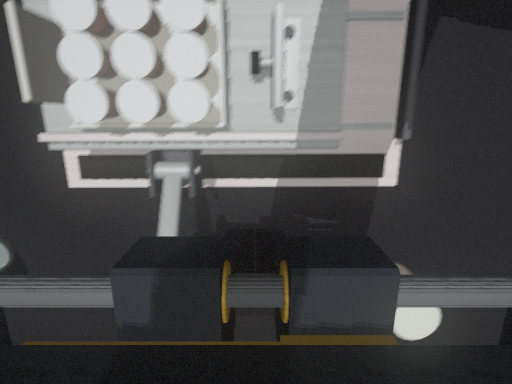

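The wrist view shows the deck's edges level in the picture, so the yaw is right. The hinge is near (174,170), the lever near (169,220), the plate's top edge from about (12,5) to (27,100), the tray's front edge at column 227 and the pin tip at (251,62).

```bash
python3 - <<'E'
from h import *
w=load('w1');o=get_obs()
P=lambda u,v,z:ray(w,u,v,z).round(1)
h=P(174,170,80);print('hinge',h,'lever',P(169,225,105))
print('plate',P(10,5,138),P(27,100,138),P(50,5,78))
print('tray',P(227,60,78),'pin',P(251,62,88),'deck edge',P(190,131,74))
e=np.array([.9971,.0767,0]);n=np.array([-.0767,.9971,0])
def d(p):return (np.array(p)[:3]@e).round(1),(np.array(p)@n).round(1)
for k,p in dict(tcp=o['ee_pos'],h=h,lev=P(169,225,105),pl=P(10,5,138),pl2=P(27,100,138),tray=P(227,60,78),pin=P(251,62,88),dk=P(190,131,74),pad=(671.7,-7,132),plT=(508,-111,138)).items():print(k,d(p))
E
```

```text
hinge [602.6 -12.2  80. ] lever [652.8 -10.3 105. ]
plate [ 478.9 -116.4  138. ] [ 544.3 -111.8  138. ] [ 461.1 -124.9   78. ]
tray [494.7  36.   78. ] pin [496.2  58.7  88. ] deck edge [562.8   2.   74. ]
tcp (np.float64(613.7), np.float64(17.0))
h (np.float64(599.9), np.float64(-58.4))
lev (np.float64(650.1), np.float64(-60.3))
pl (np.float64(468.6), np.float64(-152.8))
pl2 (np.float64(534.1), np.float64(-153.2))
tray (np.float64(496.0), np.float64(-2.0))
pin (np.float64(499.3), np.float64(20.5))
dk (np.float64(561.3), np.float64(-41.2))
pad (np.float64(669.2), np.float64(-58.5))
plT (np.float64(498.0), np.float64(-149.6))
```

Request:
{"name": "play_rows", "arguments": {"rows": [[[-32, -38, 0], 0, 0], [[-32, -38, 0], 0, 0], [[0, 0, 0], 0, 0], [[0, 0, 40], 0, 0], [[0, 0, 40], 0, 0], [[0, 0, 0], 0, 0], [[0, 0, 0], 0, 0], [[0, 0, 0], 0, 0]]}}

```text
clock: 2.55
ee_pos: [676.8, 1.4, 175.5]
orientation: [-179.9, 0.2, -175.6]
force: [0.2, -0.4, 0.6]
gripper_width: 0.6
finger_force: 0.0
```

```bash
cat >> h.py <<'E'
e=np.array([.9971,.0767,0]);n=np.array([-.0767,.9971,0])
def st():
    o=get_obs();p=o['ee_pos'];f=o['force'];print('x %.1f n %.1f z %.1f | f'%(p@e,p@n,p[2]),(f@e).round(1),(f@n).round(1),f[2].round(1),o['orientation'].round(1),o['clock'])
E
python3 -c "from h import *;st()"
```

```text
x 674.9 n -50.5 z 175.5 | f 0.2 -0.4 0.6 [-179.9    0.2 -175.6] 2.55
```

Request:
{"name": "play_rows", "arguments": {"rows": [[[-1, -8.5, 6], 0, 0], [[0, 0, 6], 0, 0], [[0, 0, 3], 0, 0], [[0, 0, 3], 0, 0], [[0, 0, 3], 0, 0], [[0, 0, 3], 0, 0], [[0, 0, 3], 0, 0], [[0, 0, 3], 0, 0]]}}

```text
clock: 3.35
ee_pos: [680.6, -7.4, 146.3]
orientation: [-179.9, 0.5, -175.6]
force: [0.9, -0.4, 5.3]
gripper_width: 0.3
finger_force: 2.6
```

Request:
{"name": "play_rows", "arguments": {"rows": [[[-0.5, 0, 3], 0, 0], [[-0.5, 0, 3], 0, 0], [[-0.5, 0, 3], 0, 0], [[-0.5, 0, 3], 0, 0], [[-0.5, 0, 3], 0, 0], [[-0.5, 0, 3], 0, 0], [[-0.5, 0, 3], 0, 0], [[-0.5, 0, 3], 0, 0]]}}

```text
clock: 4.15
ee_pos: [681.0, -6.9, 118.2]
orientation: [180.0, -0.0, -175.6]
force: [0.9, 0.1, 2.0]
gripper_width: 0.3
finger_force: 1.0
```

Request:
{"name": "play_rows", "arguments": {"rows": [[[0, 0, 3], 0, 0], [[0, 0, 3], 0, 0], [[0, 0, 3], 0, 0], [[0, 0, 2], 0, 0], [[0, 0, 2], 0, 0], [[0, 0, 2], 0, 0], [[0, 0, 0], 0, 0], [[0, 0, 0], 0, 0]]}}

```text
clock: 4.95
ee_pos: [681.1, -6.9, 103.7]
orientation: [180.0, -0.0, -175.6]
force: [-0.7, 0.5, -0.5]
gripper_width: 0.6
finger_force: 0.0
```

```bash
python3 - <<'E'
from h import *
st();w=snap('wrist','w2.png');s=snap('scene','s2.png')
a=w['color'][100:384,60:420];b=cv2.resize(s['color'][155:275,225:385],(400,300))
cv2.imwrite('pics/c2.png',np.hstack([cv2.resize(a,(380,300)),b])[:,:,::-1])
E
```

```text
x 678.6 n -59.2 z 103.7 | f -0.7 0.5 -0.5 [ 180.    -0.  -175.6] 4.95
```

View pics/c2.png

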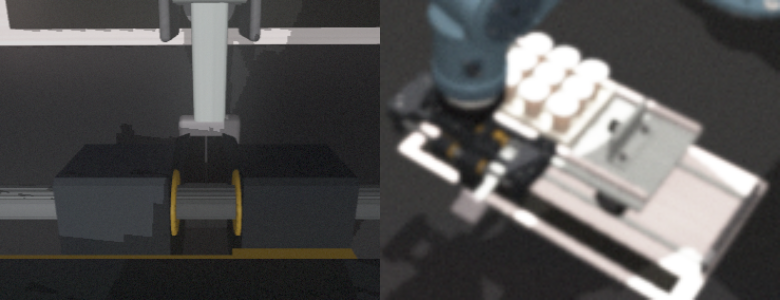

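Force is back to zero with the tip at z ≈ 90, and the scene view shows the pad down, so the lever has snapped over. I'll leave it alone and go behind the push plate.

Request:
{"name": "play_rows", "arguments": {"rows": [[[0, 0, -45], 0, 0], [[0, 0, -45], 0, 0], [[36, -27, 0], 0, 0], [[36, -27, 0], 0, 0], [[36, -27, 0], 0, 0], [[36, -27, 0], 0, 0], [[34, -27, 0], 0, 0], [[0, 0, 0], 0, 0]]}}

```text
clock: 5.85
ee_pos: [511.1, -157.9, 193.9]
orientation: [-179.9, -0.1, -175.9]
force: [0.2, 0.6, 0.2]
gripper_width: 0.5
finger_force: 0.0
```

```bash
python3 - <<'E'
from h import *
st();s=snap('scene','s3.png');w=snap('wrist','w3.png')
b=cv2.resize(s['color'][155:275,225:385],(533,400));a=cv2.resize(w['color'],(267,200))
c=np.zeros((400,800,3),np.uint8);c[:,:533]=b;c[:200,533:]=a
cv2.imwrite('pics/c3.png',c[:,:,::-1])
E
```

```text
x 497.5 n -196.6 z 193.9 | f 0.2 0.6 0.2 [-1.799e+02 -1.000e-01 -1.759e+02] 5.85
```

View pics/c3.png

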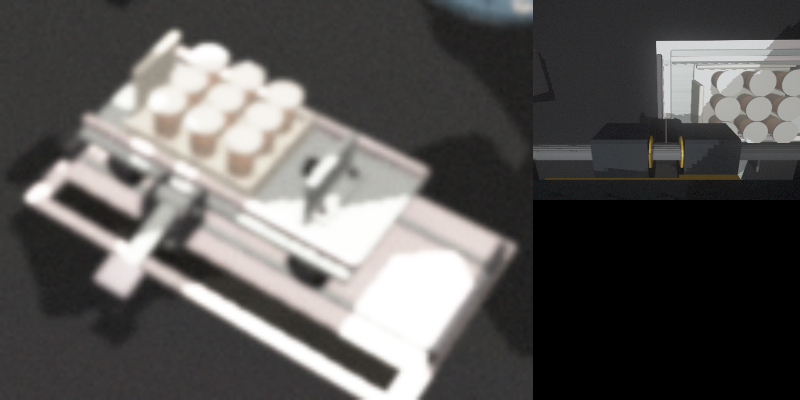

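The pedal is down and locked, with the pad at about scene pixel (261,237). Now I lower behind the plate and approach.

Request:
{"name": "play_rows", "arguments": {"rows": [[[-2, 0, 30], 0, 0], [[0, 0, 30], 0, 0], [[0, 0, 18], 0, 0], [[0, 0, 0], 0, 0], [[0, 5, 0], 0, 0], [[0, 4, 0], 0, 0], [[0, 3, 0], 0, 0], [[0, 2, 0], 0, 0]]}}

```text
clock: 6.75
ee_pos: [515.5, -140.7, 116.8]
orientation: [-179.9, 0.1, -175.6]
force: [-0.1, 0.8, -0.5]
gripper_width: 0.5
finger_force: 0.0
```

```bash
python3 - <<'E'
from h import *
st();s=load('s3');c=-s['R'].T@s['t'].ravel()
def onplane(u,v,nn):
    d=ray(s,u,v,0)-c; k=(nn-c@n)/(d@n); return c+k*d
for u,v in[(261,236.6),(257,237),(265,237)]:
    p=onplane(u,v,-59);print(p.round(1),p@e)
E
```

```text
x 503.2 n -179.8 z 116.8 | f -0.0 0.9 -0.5 [-1.799e+02  1.000e-01 -1.756e+02] 6.75
[682.6  -6.7  53.6] 680.0961030940537
[702.1  -5.2  72.4] 699.6512190581309
[662.2  -8.2  29.7] 659.610550464032
```

Request:
{"name": "play_rows", "arguments": {"rows": [[[0, 1.5, 0], 0, 0], [[0, 1.5, 0], 0, 0], [[0, 1, 0], 0, 0], [[0, 1, 0], 0, 0], [[0, 1, 0], 0, 0], [[0, 1, 0], 0, 0], [[0, 1, 0], 0, 0], [[0, 1, 0], 0, 0]]}}

```text
clock: 7.55
ee_pos: [514.2, -132.5, 115.7]
orientation: [-179.9, 0.0, -175.6]
force: [-0.8, -4.5, -1.2]
gripper_width: 0.1
finger_force: 2.0
```

Request:
{"name": "play_rows", "arguments": {"rows": [[[0, 1, 0], 0, 0], [[0, 1, 0], 0, 0], [[0, 1, 0], 0, 0], [[0, 1, 0], 0, 0], [[0, 1, 0], 0, 0], [[0, 1, 0], 0, 0], [[0, 1, 0], 0, 0], [[0, 1, 0], 0, 0]]}}

```text
clock: 8.35
ee_pos: [513.6, -124.0, 115.7]
orientation: [-180.0, -0.0, -175.6]
force: [-0.5, -3.5, -0.7]
gripper_width: 0.4
finger_force: 2.0
```

Request:
{"name": "play_rows", "arguments": {"rows": [[[0, 1, 0], 0, 0], [[0, 1, 0], 0, 0], [[0, 1, 0], 0, 0], [[0, 1, 0], 0, 0], [[0, 1, 0], 0, 0], [[0, 1, 0], 0, 0], [[0, 1, 0], 0, 0], [[0, 1, 0], 0, 0]]}}

```text
clock: 9.15
ee_pos: [512.9, -116.0, 115.7]
orientation: [180.0, -0.0, -175.6]
force: [-1.2, -4.6, -0.7]
gripper_width: 0.4
finger_force: 2.0
```

Request:
{"name": "play_rows", "arguments": {"rows": [[[0, 0.5, 0], 0, 0], [[0, 0.5, 0], 0, 0], [[0, 0.5, 0], 0, 0], [[0, 0.5, 0], 0, 0], [[0, 0.5, 0], 0, 0], [[0, 0.5, 0], 0, 0], [[0, 0.5, 0], 0, 0], [[0, 0.5, 0], 0, 0]]}}

```text
clock: 9.95
ee_pos: [512.6, -112.0, 115.7]
orientation: [180.0, -0.0, -175.6]
force: [-2.2, -3.8, 0.2]
gripper_width: 0.8
finger_force: 2.0
```

```bash
python3 -c "from h import *;st()"
```

```text
x 502.5 n -151.0 z 115.7 | f -2.5 -3.6 0.2 [ 180.    -0.  -175.6] 9.95
```

Request:
{"name": "play_rows", "arguments": {"rows": [[[0, 0.5, 0], 0, 0], [[0, 0.5, 0], 0, 0], [[0, 0.5, 0], 0, 0], [[0, 0.5, 0], 0, 0], [[0, 0.5, 0], 0, 0], [[0, 0.5, 0], 0, 0], [[0, 0.5, 0], 0, 0], [[0, 0.5, 0], 0, 0]]}}

```text
clock: 10.75
ee_pos: [512.3, -108.2, 115.7]
orientation: [-180.0, -0.0, -175.6]
force: [-1.0, -5.3, -1.2]
gripper_width: 0.5
finger_force: 2.4
```

Request:
{"name": "play_rows", "arguments": {"rows": [[[0, 0.5, 0], 0, 0], [[0, 0.5, 0], 0, 0], [[0, 0.5, 0], 0, 0], [[0, 0.5, 0], 0, 0], [[0, 0.5, 0], 0, 0], [[0, 0.5, 0], 0, 0], [[0, 0, 0], 0, 0], [[0, 0, 0], 0, 0]]}}

```text
clock: 11.55
ee_pos: [512.1, -105.4, 115.7]
orientation: [-180.0, -0.0, -175.6]
force: [-1.7, -5.6, -1.3]
gripper_width: 0.3
finger_force: 2.6
```

The tray has met the pin at about y = -108.5, so full travel is expected near y = -100.5. I keep going slowly.

Request:
{"name": "play_rows", "arguments": {"rows": [[[0, 0.5, 0], 0, 0], [[0, 0.5, 0], 0, 0], [[0, 0.5, 0], 0, 0], [[0, 0.5, 0], 0, 0], [[0, 0.5, 0], 0, 0], [[0, 0.5, 0], 0, 0], [[0, 0, 0], 0, 0], [[0, 0, 0], 0, 0]]}}

```text
clock: 12.35
ee_pos: [511.9, -102.5, 115.7]
orientation: [-180.0, -0.0, -175.6]
force: [-2.0, -6.3, -1.3]
gripper_width: 0.6
finger_force: 3.0
```

Request:
{"name": "play_rows", "arguments": {"rows": [[[0, 0.3, 0], 0, 0], [[0, 0.3, 0], 0, 0], [[0, 0.3, 0], 0, 0], [[0, 0.3, 0], 0, 0], [[0, 0.3, 0], 0, 0], [[0, 0, 0], 0, 0], [[0, 0, 0], 0, 0], [[0, 0, 0], 0, 0]]}}

```text
clock: 13.15
ee_pos: [511.8, -101.3, 115.7]
orientation: [-179.9, -0.0, -175.6]
force: [-2.3, -6.9, -1.6]
gripper_width: 0.5
finger_force: 3.5
```

Request:
{"name": "play_rows", "arguments": {"rows": [[[0, 0.3, 0], 0, 0], [[0, 0.3, 0], 0, 0], [[0, 0, 0], 0, 0], [[0, 0, 0], 0, 0], [[0, 0, 0], 0, 0], [[0, 0, 0], 0, 0], [[0, 0, 0], 0, 0], [[0, 0, 0], 0, 0]]}}

```text
clock: 13.95
ee_pos: [511.7, -101.1, 115.7]
orientation: [-179.9, -0.0, -175.6]
force: [-1.8, -9.5, -2.0]
gripper_width: 0.3
finger_force: 4.4
```

The tray has stalled against the hard stop: it moved 0.2 mm for 0.6 mm commanded, at 9 N. That is well under the slip force. I'll back off and go over the pedal with the gripper open.

Request:
{"name": "play_rows", "arguments": {"rows": [[[0, -5, 0], 0, 0], [[0, -10, 0], 0, 0], [[0, 0, 0], 0, 0], [[0, 0, -45], 0, 0], [[0, 0, -45], 0, 0], [[-36, 19, 0], 0, 0], [[-36, 19, 0], 0, 0], [[-36, 19, 0], 0, 1]]}}

```text
clock: 14.75
ee_pos: [617.7, -49.0, 206.7]
orientation: [180.0, 0.1, -175.7]
force: [0.2, -0.8, -0.3]
gripper_width: 6.8
finger_force: 0.0
```

Request:
{"name": "play_rows", "arguments": {"rows": [[[-36, 19, 0], 0, 1], [[-36, 19, 0], 0, 1], [[0, 0, 0], 0, 1], [[0, 0, 0], 0, 1], [[0, 0, 0], 0, 1], [[0, 0, 0], 0, 1], [[0, 0, 0], 0, 1], [[0, 0, 0], 0, 1]]}}

```text
clock: 15.55
ee_pos: [684.9, -7.1, 206.2]
orientation: [-180.0, 0.0, -175.7]
force: [-0.2, 0.2, -0.1]
gripper_width: 70.5
finger_force: 0.0
```

```bash
python3 - <<'E'
from h import *
st();w=snap('wrist','w4.png');t=snap('top','t4.png');a=w['color'];b=cv2.resize(t['color'][150:270,150:300],(288,230))
c=np.zeros((384,800,3),np.uint8);c[:,:512]=a;c[:230,512:]=b
cv2.imwrite('pics/c4.png',c[:,:,::-1])
E
```

```text
x 682.3 n -59.6 z 206.2 | f -0.2 0.2 -0.1 [-180.     0.  -175.7] 15.55
```

View pics/c4.png

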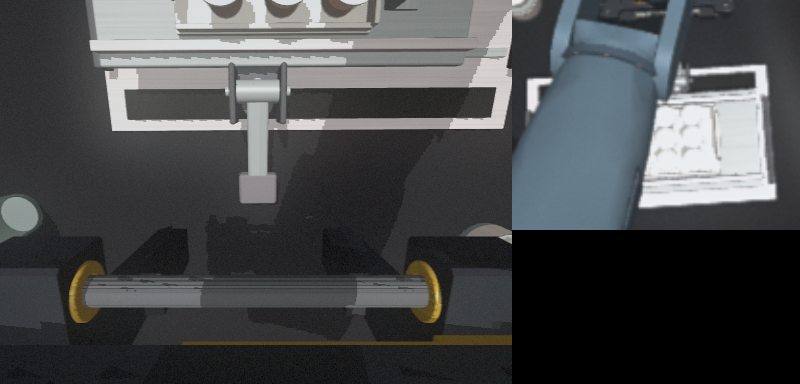

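The pad is free in the wrist view, at columns 241-276 and rows 173-195 (top face), with the lever running up to the hinge at (258,90).

```bash
python3 - <<'E'
from h import *
w=load('w4');h=ray(w,258,90,80);print('hinge',h@e,h@n,'K',w['K'][0])
for z in(45,55,65,75):
    p=ray(w,258.5,184,z+5);q=ray(w,241,184,z+5);r=ray(w,276,184,z+5);print(z,p@e,p@n,(r-q)@n,'x lever',h@e+np.sqrt(8100-(78-z)**2))
E
```

```text
hinge 598.2574899588354 -56.62288218121277 K [303.16988701   0.         254.75454057]
45 683.1390273050099 -55.73426027609292 34.171896770924356 x lever 681.9892043805526
55 680.8244064895899 -55.84643827562716 32.98760146599585 x lever 685.2689834525113
65 678.50978567417 -55.9586162751614 31.803306161067336 x lever 687.313652014024
75 676.1951648587502 -56.07079427469565 30.619010856138825 x lever 688.2074760622252
```

Request:
{"name": "play_rows", "arguments": {"rows": [[[0, 2.5, 40], 0, 1], [[0, 0, 40], 0, 1], [[0, 0, 40], 0, 1], [[0, 0, 25], 0, 1], [[0, 0, 15], 0, 0.48], [[0, 0, 0], 0, 0.48], [[0, 0, 0], 0, 0.48], [[0, 0, 0], 0, 0.48]], "grip_force": 5}}

```text
clock: 16.45
ee_pos: [686.6, -4.3, 48.1]
orientation: [-179.9, 0.2, -175.6]
force: [-0.1, -0.6, 0.1]
gripper_width: 58.3
finger_force: 0.0
```

Request:
{"name": "play_rows", "arguments": {"rows": [[[0, 0, 0], 0, 0.46], [[0, 0, 0], 0, 0.46], [[0, 0, 0], 0, 0.46], [[0, 0, 0], 0, 0.44], [[0, 0, 0], 0, 0.44], [[0, 0, 0], 0, 0.44], [[0, 0, 0], 0, 0.44], [[0, 0, 0], 0, 0.44]]}}

```text
clock: 17.25
ee_pos: [684.9, -4.0, 45.6]
orientation: [180.0, -0.0, -175.6]
force: [-0.4, 0.3, -0.0]
gripper_width: 38.7
finger_force: 0.0
```

```bash
python3 - <<'E'
from h import *
st();w=snap('wrist','w5.png')
cv2.imwrite('pics/c5.png',cv2.resize(w['color'][150:384],(768,351))[:,:,::-1])
E
```

```text
x 682.6 n -56.6 z 45.6 | f -0.3 0.3 -0.0 [ 180.    -0.  -175.6] 17.25
```

View pics/c5.png

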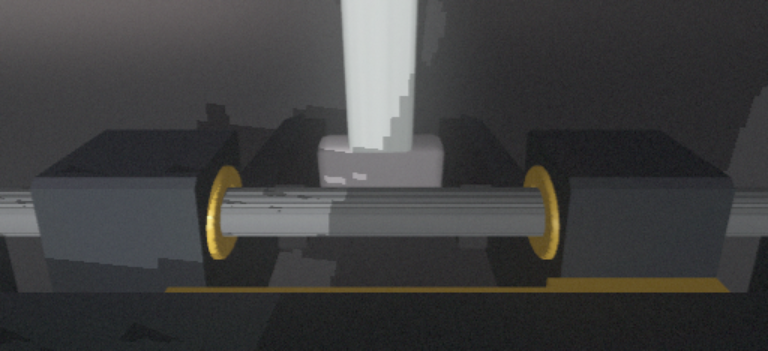

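The pad lies centred between the fingers (columns 319-443, middle 381, against the jaw middle at 382) with no contact yet. I'll pinch.

Request:
{"name": "play_rows", "arguments": {"rows": [[[0, 0, 0], 0, 0.42], [[0, 0, 0], 0, 0.41], [[0, 0, 0], 0, 0.4], [[0, 0, 0], 0, 0.38], [[0, 0, 0], 0, 0.36], [[0, 0, 0], 0, 0.3], [[0, 0, 0], 0, 0.3], [[0, 0, 0], 0, 0.3]], "grip_force": 12}}

```text
clock: 18.1
ee_pos: [685.0, -4.4, 45.7]
orientation: [-180.0, 0.0, -175.6]
force: [-0.3, -6.1, -0.7]
gripper_width: 34.9
finger_force: 12.0
```

```bash
python3 -c "from h import *;st()"
```

```text
x 682.7 n -56.9 z 45.7 | f -0.8 -6.1 -0.7 [-180.     0.  -175.6] 18.1
```

Request:
{"name": "play_rows", "arguments": {"rows": [[[0, -0.2, 0], 0, 0.3], [[0, -0.2, 0], 0, 0.3], [[0, -0.2, 0], 0, 0.3], [[0, 0, 0], 0, 0.3], [[0, 0, 0], 0, 0.3], [[0, 0, 0], 0, 0.3], [[0, 0, 0], 0, 0.3], [[0, 0, 0], 0, 0.3]]}}

```text
clock: 18.9
ee_pos: [685.0, -4.5, 45.7]
orientation: [180.0, -0.0, -175.6]
force: [0.2, -2.9, -0.3]
gripper_width: 34.4
finger_force: 12.0
```

Request:
{"name": "play_rows", "arguments": {"rows": [[[0, -0.3, 0], 0, 0.3], [[0, -0.2, 0], 0, 0.3], [[0, 0, 0], 0, 0.3], [[0, 0, 0], 0, 0.3], [[-1.4, 0, -4.3], 0, 0.3], [[-1.3, 0, -4.3], 0, 0.3], [[-0.9, 0, -4.4], 0, 0.3], [[-0.9, 0, -4.5], 0, 0.3]], "grip_force": 20}}

```text
clock: 19.7
ee_pos: [688.4, -4.5, 62.6]
orientation: [180.0, -0.2, -175.6]
force: [-3.7, 1.2, -5.9]
gripper_width: 34.8
finger_force: 20.1
```

```bash
python3 -c "from h import *;st()"
```

```text
x 686.1 n -57.3 z 62.6 | f -3.6 1.5 -5.9 [ 180.    -0.2 -175.6] 19.7
```

Request:
{"name": "play_rows", "arguments": {"rows": [[[0, 0.1, -4.5], 0, 0.3], [[-0.3, 0.1, -4.5], 0, 0.3], [[0, 0, -4.5], 0, 0.3], [[0, 0, -4.5], 0, 0.3], [[0.4, 0, -4.5], 0, 0.3], [[0.5, 0, -4.4], 0, 0.3], [[0.9, 0, -4.4], 0, 0.3], [[0.9, 0, -4.4], 0, 0.3]]}}

```text
clock: 20.5
ee_pos: [686.2, -4.9, 99.6]
orientation: [180.0, -0.1, -175.6]
force: [-7.4, 0.2, -1.6]
gripper_width: 34.9
finger_force: 20.0
```

Request:
{"name": "play_rows", "arguments": {"rows": [[[1.8, 0, -4.2], 0, 0.3], [[1.8, 0, -4.2], 0, 0.3], [[1.8, 0, -4.2], 0, 0.3], [[1.9, 0, -4.1], 0, 0.3], [[2, 0, -4], 0, 0.3], [[2, 0, -3], 0, 0.3], [[0, 0, 0], 0, 0.3], [[0, 0, 0], 0, 0.3]]}}

```text
clock: 21.3
ee_pos: [676.6, -5.7, 120.7]
orientation: [180.0, 0.1, -175.7]
force: [8.4, -0.3, -21.8]
gripper_width: 35.1
finger_force: 20.0
```

The lever is at its upper stop, as the upward resistance shows. I'll relax that and then open.

Request:
{"name": "play_rows", "arguments": {"rows": [[[-0.6, 0, 1], 0, 0.3], [[-0.6, 0, 1.2], 0, 0.3], [[0, 0, 1], 0, 0.3], [[0, 0, 0], 0, 0.3], [[0, 0, 0], 0, 0.3], [[0, 0, 0], 0, 0.3], [[0, 0, 0], 0, 0.3], [[0, 0, 0], 0, 0.3]]}}

```text
clock: 22.1
ee_pos: [676.9, -5.7, 120.1]
orientation: [-180.0, -0.0, -175.6]
force: [-5.0, 0.7, -0.8]
gripper_width: 35.2
finger_force: 20.0
```

Request:
{"name": "play_rows", "arguments": {"rows": [[[0.5, 0, 0], 0, 0.3], [[0, 0, 0], 0, 0.3], [[0, 0, 0], 0, 0.46], [[0, 0, 0], 0, 0.6], [[0, 0, 0], 0, 1], [[0, 0, 0], 0, 1], [[0, 0, 0], 0, 1], [[0, 0, 0], 0, 1]], "grip_force": 5}}

```text
clock: 22.9
ee_pos: [676.6, -5.6, 119.5]
orientation: [-180.0, 0.0, -175.6]
force: [-0.4, 0.3, 0.2]
gripper_width: 78.5
finger_force: 0.0
```

Request:
{"name": "play_rows", "arguments": {"rows": [[[0, 0, -10], 0, 1], [[0, 0, -40], 0, 1], [[0, 0, -40], 0, 1], [[0, 45, 0], 0, 1], [[0, 45, 0], 0, 1], [[0, 45, 0], 0, 1], [[0, 45, 0], 0, 1], [[0, 0, 0], 0, 1]]}}

```text
clock: 23.7
ee_pos: [661.8, 179.8, 210.4]
orientation: [179.9, 0.1, -175.3]
force: [-0.2, -0.3, 0.2]
gripper_width: 88.0
finger_force: 0.0
```

```bash
python3 - <<'E'
from h import *
st();w=snap('scene','s6.png');a=load('s1')['color']
c=np.vstack([cv2.resize(x[155:345,165:385],(600,300)) if 0 else cv2.resize(x[155:275,225:385],(400,300)) for x in(a,w['color'])])
d=np.hstack([c,np.zeros((600,400,3),np.uint8)]);t=snap('top','t6.png')
for i,x in enumerate((load('t1')['color'],t['color'])):d[i*300:i*300+300,400:]=cv2.resize(x[145:270,150:317],(400,300))
cv2.imwrite('pics/c6.png',d[:,:,::-1])
E
```

```text
x 673.6 n 128.5 z 210.4 | f -0.3 -0.3 0.2 [ 1.799e+02  1.000e-01 -1.753e+02] 23.7
```

View pics/c6.png

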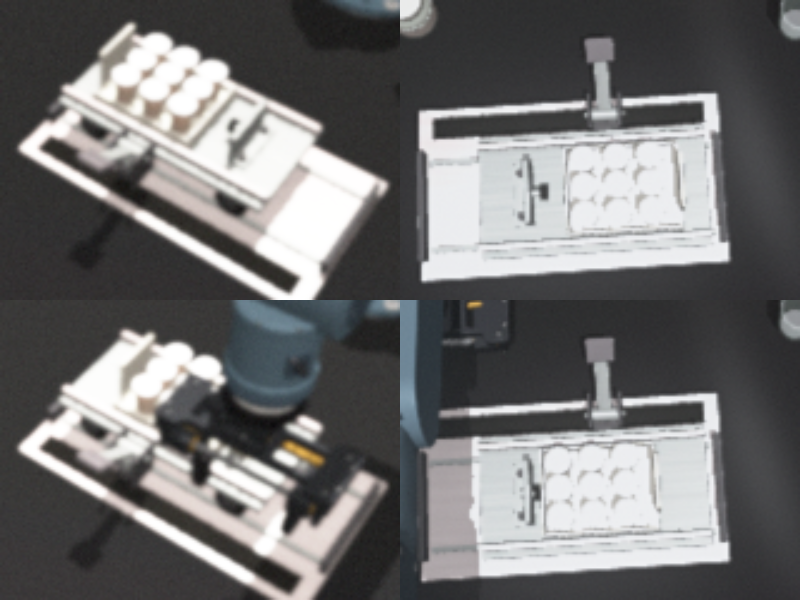

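Before and after, the trolley is in the same place (cheeks at column 605 in both). The pedal is fully up as at the start, and the tray is against the end stop with the pin in. Handing in.

```bash
python3 -c "from h import *;print(workorder.close_job())"
```

```text
the job is handed in; nothing more can be done
None
```

I handed the job in at about 24 s. The brake was pressed until it snapped down, the tray was pushed home with the pin fully in at about 9 N, and the pedal was lifted all the way up again (the lift briefly pulled about 22 N against its upper stop). The trolley stood where it was in the before/after pictures, and nothing touched the jar, the beaker or the tip box; the verdict was not shown.

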